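# Make up two seed-collecting kits

## Robot

A 6-joint arm with a two-finger parallel gripper is mounted at the origin on a cart in front of the work surface, level with it; the furniture and walls round the work are solid. World frame = base frame: x ahead of the robot, y to its left, z up, the work surface at z = 0. Lengths are in m, angles in rad, forces in N, time in s.
With the tool pointing down it reaches from about 0.25 to 0.775 m from the base axis. Payload 4 kg.
Tool frame: the origin (TCP) lies between the finger pads; the fingertips stand 25 mm ahead of it and the grasp point (between the pads) lies 6 mm ahead of it (bot.nose_length is the distance from the TCP to the fingertips, in m); z points along the fingers, x is the direction in which the jaws open and shut, and the axes are right-handed (so a half turn about z gives the same grasp; the last joint's range is limited). The gripper opens to 85 mm and grips with 20 to 120 N. Pads are 22 mm wide; open, the fingers measure 114 mm over their backs; the gripper's body (76 mm by 85 mm) begins 54 mm behind the grasp point. The pads swing forward as they close: fully open they stand 13 mm farther back than shut.
Start: joints at [1.143, 0.087, 1.371, -0, 1.684, -0.103], TCP at [0.176, 0.521, 0.256] pointing down, gripper open.
Joint ranges: [-3.1, 3.1], [-0.76, 2.03], [0.27, 2.55], [-1.08, 4.22], [0.17, 2.65], [-2.57, 2.57]. Speed limits (rad/s): [2.79, 2.79, 3.14, 3.14, 3.14, 3.14].

## Interface

Orientations are given as a rotation vector (axis times angle).
In Python, from rig import bot gives the robot as it stands. The module is installed in compiled form; this text tells all that it offers. Calls block until the motion is done:
- bot.move_ptp(position, orientation): joint-space move of the TCP to a pose.
- bot.move_linear(position, max_speed=0.15, rotation=None, force_limit=None): straight line of the TCP; rotation=None keeps the orientation; max_speed is the mean speed in m/s. With force_limit (N) it stops when the force on the tool has changed by that much, and returns True; else False.
- bot.set_joints(angles): joint-space move.
- bot.release() and bot.grab(grip_force=None): open the fingers fully, or close them until they stop; grip_force is the grip in N (None keeps the last).
- bot.wait(seconds).
- bot.inverse_kinematics(position, orientation): joint angles nearest the present ones, or None.
- bot.get_obs(): the state.
- bot.capture(name): name is "side" or "top"; returns the picture (384x512x3 uint8, red, green, blue); there is no depth.
- bot.camera_params(name): a dict with "intrinsics" (3x3 intrinsics, pixels), "R" (3x3) and "t" (3): a world point X has camera coordinates R X + t. Camera axes: x right, y down, z forward; pixel columns grow to the right and rows downward; lengths in m; the calibration is good to about 2 mm. A picture is of the moment at which its call begins. camera_params takes no time and is no camera call.
A pose or a line that the arm cannot do raises bot.MotionError and nothing moves.
- bot.close_job(): hands the job in, once; it reports no verdict.
The state is a dict: "t": time; "joint_pos": joint angles; "dq": joint speeds; "effort": joint torques, N m; "ee_pos": TCP position; "tool_rot": TCP orientation; "force": force on the tool from outside, world axes, zero at the start; "wrist_torque": the same for the moment, N m; "gripper_width": finger opening in m.
Only numpy, scipy, OpenCV 4.12 (cv2) and the standard library are available. Lean on these libraries where they do the work, as an engineer would, in place of code of your own. Each camera call takes 0.05 s, during which the arm holds its last target.

## Task

Make up the two collecting kits from the stock standing between the two trays. In the broad tray with two unequal pockets put the yellow tub in the large pocket and one black canister in the small pocket; in the long narrow tray with three equal pockets put the other canister in the middle pocket and one vial in each end pocket. Stand everything upright on the pocket floors, let go of it all, and leave the petri dish and the pocket lens just behind the stock where they lie.

Things in the scene. Friction and masses are not known exactly. Their poses are not given: they have to be found in the camera images.
- broad_tray: broad aluminium kit tray with cork-lined pockets, 156 x 92 mm (x by y), two pockets in a row: a large one, inside 84 x 84 mm, centred at x = -32 mm, and a small one, inside 60 x 84 mm, centred at x = +44 mm (both y = 0). Walls 4 mm thick, 14 mm high over the table; floor 3 mm thick. Loose, 0.7 kg. Origin: centre of the underside; x along the row, z up.
- long_tray: long narrow aluminium kit tray with cork-lined pockets, 184 x 64 mm (x by y), with three equal pockets, inside 56 x 56 mm, in a row along x, centred at x = -60, 0 and +60 mm (y = 0). Walls 4 mm thick, 14 mm high over the table; floor 3 mm thick. Loose, 0.7 kg. Origin: centre of the underside; x along the row, z up.
- tub: round yellow plastic screw tub, diameter 66 mm, 41 mm high, about 40 g. Loose; its origin is the centre of its underside, z up.
- canister_a: plain black cylindrical film canister with a flat press-on lid (black), diameter 33 mm (lid 34), 50 mm high, about 15 g. The two canisters are interchangeable. Loose; its origin is the centre of its underside, z up.
- canister_b: plain black cylindrical film canister with a flat press-on lid (dark grey), diameter 33 mm (lid 34), 50 mm high, about 15 g. The two canisters are interchangeable. Loose; its origin is the centre of its underside, z up.
- vial_a: slim clear specimen vial with a cream screw cap, diameter 23 mm (cap 20 mm, from 46 mm up), 62 mm high, about 20 g. The two vials are interchangeable. Loose; its origin is the centre of its underside, z up.
- vial_b: slim clear specimen vial with a cream screw cap, diameter 23 mm (cap 20 mm, from 46 mm up), 62 mm high, about 20 g. The two vials are interchangeable. Loose; its origin is the centre of its underside, z up.
- dish: bystander: flat petri dish with lid, diameter 61 mm, 15 mm high, standing behind the work. Not part of a kit; to be left alone. Loose; its origin is the centre of its underside, z up.
- lens: bystander: folding pocket lens, a dark cover with a pale round end, 31 x 68 x 16 mm (long side along y), lying behind the work. Not part of a kit; to be left alone. Loose; its origin is the centre of its underside, z up.
Things that resemble listed ones, but are neither listed nor needed, are in the scene too. Several things look just like the tub: the one meant starts farthest to the robot's left.

How it is judged:
By the outcome, as a careful person would: the job done as asked, in the order asked, and still so for the second after the job is handed in, with the robot touching nothing.
It also fails if it takes over 120 s, if anything falls off the work surface, if the arm or the gripper's body presses on something with over 40 N, if the wrist force passes 120 N, or if a joint passes its speed limit or range.

## Working session

There is one attempt and no reset: what is moved stays moved. The work goes in short steps, each a Python script; the robot and the scene stay as the last script left them, time stands still between calls to the robot, and variables do not carry over. Pictures are saved under pics/ and viewed, and the job is handed in when it is done.

```bash
mkdir -p pics; ls
python3 - <<'E'
from rig import bot
import cv2
o=bot.get_obs();print(o['t'],o['ee_pos'],o['tool_rot'],o['gripper_width'],bot.nose_length)
for n in("side","top"):
    p=bot.camera_params(n);print(n,p['intrinsics'].tolist(),p['R'].round(4).tolist(),p['t'].round(4).tolist())
    cv2.imwrite(f"pics/{n}0.png",cv2.cvtColor(bot.capture(n),cv2.COLOR_RGB2BGR))
E
```

```text
pics
0.0 [0.17532811 0.52083251 0.25513045] [ 2.55046345  1.83240724 -0.0030352 ] 0.0851123626026094 0.025
side [[429.04407399566844, 0.0, 258.5337026975456], [0.0, 429.04407399566844, 190.92304117331122], [0.0, 0.0, 1.0]] [[0.9952, -0.095, -0.0229], [-0.0603, -0.4123, -0.909], [0.0769, 0.9061, -0.4161]] [-0.5624, 0.0571, 1.1609]
top [[411.4030469033856, 0.0, 254.34782922268883], [0.0, 411.4030469033856, 189.48031137915802], [0.0, 0.0, 1.0]] [[0.0081, -0.9999, -0.0108], [-0.9884, -0.0064, -0.1518], [0.1517, 0.0119, -0.9884]] [-0.0012, 0.5433, 1.0403]
```

View pics/top0.png

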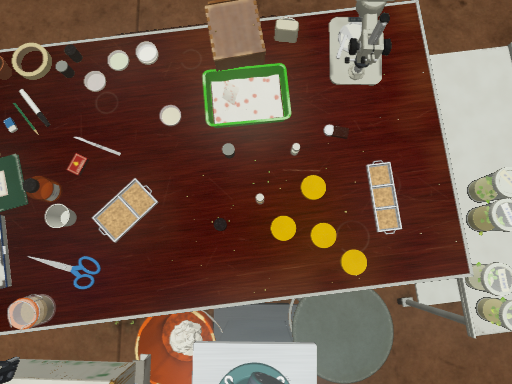

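View pics/side0.png

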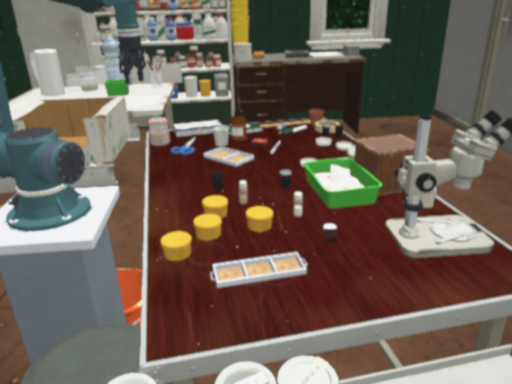

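```bash
cat > h.py <<'E'
import numpy as np,cv2
from rig import bot
P={n:bot.camera_params(n) for n in("side","top")}
def pix(n,X):
    p=P[n];c=p['R']@np.asarray(X,float)+p['t'];u=p['intrinsics']@c;return u[:2]/u[2]
def w(n,uv,z):
    p=P[n];d=p['R'].T@np.linalg.solve(p['intrinsics'],[uv[0],uv[1],1.]);C=-p['R'].T@p['t'];return C+d*(z-C[2])/d[2]
def crop(img,x0,y0,x1,y1,s,name):
    cv2.imwrite(name,cv2.resize(img[y0:y1,x0:x1],None,fx=s,fy=s,interpolation=cv2.INTER_CUBIC))
E
python3 - <<'E'
from h import *
t=cv2.imread('pics/top0.png');s=cv2.imread('pics/side0.png')
crop(t,190,110,410,275,3.6,'pics/c1.png');crop(s,150,130,350,290,3.9,'pics/c2.png')
crop(t,85,90,235,250,3.7,'pics/c3.png')
for nm,uv,z in[('tub',(313,188),.041),('tub',(283,228),.041),('tub',(323,236),.041),('tub',(354,262),.041),('canL',(220,224),.05),('canU',(228,150),.05),('v',(260,199),.062),('v',(296,149),.062),('lens',(336,130),.016),('bt',(125,210),.014),('lt',(384,197),.014),('dish',(170,115),.015)]:print(nm,w('top',uv,z).round(3), pix('side',w('top',uv,z)).round())
E
```

```text
tub [ 0.548 -0.151  0.041] [257. 211.]
tub [ 0.443 -0.072  0.041] [214. 200.]
tub [ 0.423 -0.175  0.041] [206. 219.]
tub [ 0.358 -0.253  0.041] [175. 238.]
canL [0.451 0.09  0.05 ] [217. 173.]
canU [0.647 0.073 0.05 ] [284. 171.]
v [ 0.516 -0.012  0.062] [240. 182.]
v [ 0.648 -0.106  0.062] [294. 193.]
lens [ 0.714 -0.22   0.016] [330. 229.]
bt [0.49  0.35  0.014] [228. 154.]
lt [ 0.529 -0.345  0.014] [257. 266.]
dish [0.755 0.239 0.015] [308. 161.]
```

View pics/c1.png

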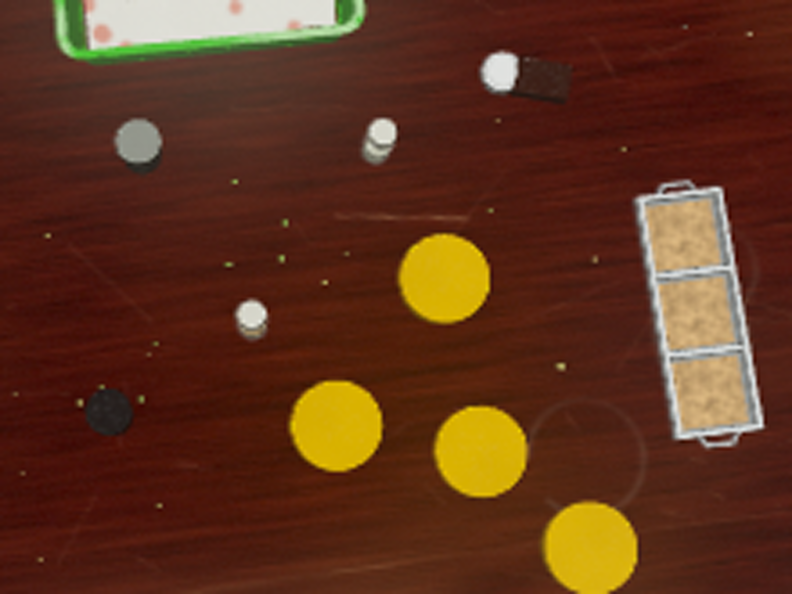

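View pics/c2.png

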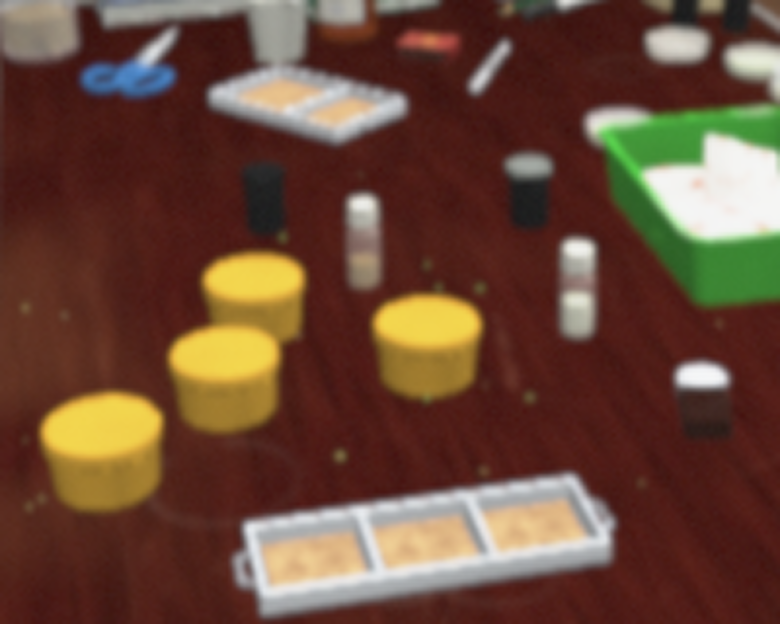

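View pics/c3.png

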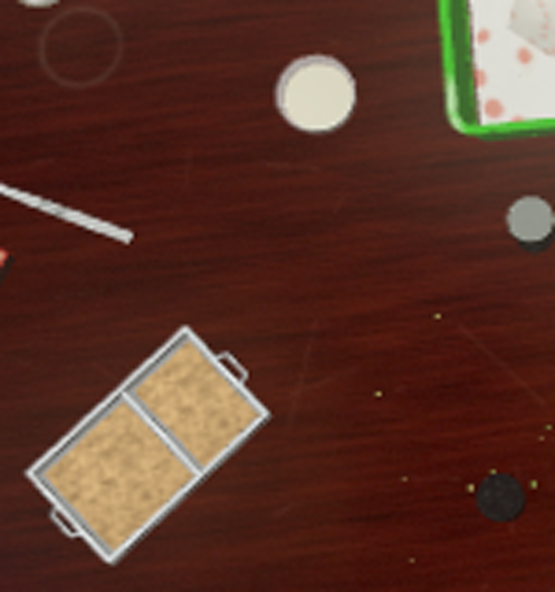

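```bash
cat > meas.py <<'E'
from h import *
def blob(img,uv,r,fn):
    m=np.zeros(img.shape[:2],np.uint8);u,v=map(int,uv)
    m[v-r:v+r+1,u-r:u+r+1]=fn(img[v-r:v+r+1,u-r:u+r+1].astype(int))*255
    return m
def biggest(m):
    c,_=cv2.findContours(m,cv2.RETR_EXTERNAL,cv2.CHAIN_APPROX_NONE);c=max(c,key=cv2.contourArea)
    M=cv2.moments(c);return c,np.array([M['m10']/M['m00'],M['m01']/M['m00']])
def tray(img,n,uv,r,L,W):
    # grey/cork pixels: green channel clearly above the dark-red table
    m=blob(img,uv,r,lambda a:(a[...,1]>75));m=cv2.morphologyEx(m,cv2.MORPH_CLOSE,np.ones((5,5),np.uint8))
    m=cv2.morphologyEx(m,cv2.MORPH_OPEN,np.ones((13,13),np.uint8)) if n=='top' else m
    c,_=biggest(m)
    pts=np.array([w(n,p[0],.014)[:2] for p in c],np.float32)
    (cx,cy),(a,b),ang=cv2.minAreaRect(pts)
    box=cv2.boxPoints(((cx,cy),(a,b),ang))
    return np.array([cx,cy]),(a,b),box,m
E
python3 - <<'E'
from meas import *
t=cv2.imread('pics/top0.png');s=cv2.imread('pics/side0.png')
vis=t.copy()
for nm,uv,r,L,W in[('bt',(125,210),40,.156,.092),('lt',(384,197),42,.184,.064)]:
    c,ab,box,m=tray(t,'top',uv,r,L,W);e=box[1]-box[0];e2=box[2]-box[1];e=e if np.hypot(*e)>np.hypot(*e2) else e2
    print(nm,c.round(4),np.round(ab,4),np.degrees(np.arctan2(e[1],e[0])).round(1))
    for p in box: cv2.circle(vis,tuple(pix('top',[*p,.014]).round().astype(int)),1,(0,255,0),-1)
yel=lambda a:(a[...,2]>150)&(a[...,1]>120)&(a[...,0]<90)
wh=lambda a:(a.min(-1)>150)
gr=lambda a:(a.min(-1)>85)
for nm,uv,r,fn,z in[('tub',(283,228),17,yel,.041),('canU',(228,150),10,gr,.05),('v1',(260,199),8,wh,.062),('v2',(297,147),8,wh,.062)]:
    c,ce=biggest(blob(t,uv,r,fn)); print(nm,ce.round(1),cv2.contourArea(c),w('top',ce,z).round(4),'side pix',pix('side',w('top',ce,z)).round(1))
    cv2.circle(vis,tuple(ce.round().astype(int)),1,(255,0,0),-1)
print(t[216:234:2,210:232:2].sum(-1))
crop(vis,85,110,410,275,2.4,'pics/c4.png')
E
```

```text
bt [0.4905 0.3512] [0.0957 0.1733] -45.3
lt [ 0.532  -0.3435] [0.1911 0.0683] 7.4
tub [283.1 227.8] 458.5 [ 0.4434 -0.0726  0.041 ] side pix [214.1 199.8]
canU [228.  148.7] 103.5 [0.6509 0.0734 0.05  ] side pix [284.9 171.1]
v1 [259.5 197. ] 34.0 [ 0.5207 -0.0109  0.062 ] side pix [242.1 181.3]
v2 [295.7 146.7] 34.5 [ 0.6542 -0.1049  0.062 ] side pix [296.8 192.7]
[[ 92  92  91 101 105  99 101 120 102  96  92]
 [ 91  92  83  87 102  95  97 102  92  92  92]
 [ 76 107  82 105 100 106  95  99  89 176  95]
 [ 91 320  95 118  98 107  98 105  78  88  84]
 [ 79  85 102 109  98 102 103  94  94  81  87]
 [ 91  94 112  99  89 102 116  97  74  96  99]
 [ 90  86  85 101  99  97 104  98  81  91  92]
 [ 95 100  99  89  94  98  70  82 102 102  98]
 [ 81  83  78  88  98  96 109 102 101  99 100]]
```

View pics/c4.png

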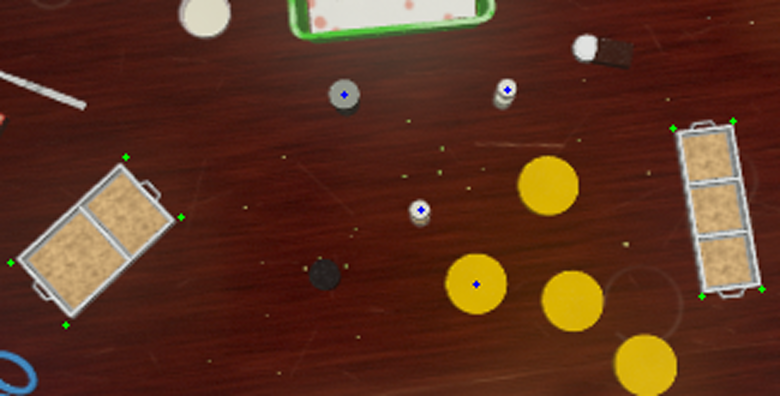

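```bash
cat >> meas.py <<'E'
from scipy.optimize import minimize
def hullmask(n,pts,S=4):
    q=np.array([pix(n,p) for p in pts]);m=np.zeros((384*S,512*S),np.uint8)
    cv2.fillConvexPoly(m,cv2.convexHull(((q+.5)*S).astype(np.float32)).round().astype(int),255)
    return cv2.resize(m,(512,384),interpolation=cv2.INTER_AREA)/255.
def box(x,y,a,L,W):
    c,s=np.cos(a),np.sin(a)
    return [(x+c*i*L/2-s*j*W/2,y+s*i*L/2+c*j*W/2,z) for i in(-1,1) for j in(-1,1) for z in(0,.014)]
def cyl(x,y,r,h):
    return [(x+r*np.cos(k),y+r*np.sin(k),z) for k in np.linspace(0,6.283,40) for z in(0,h)]
def fit(model,x0,obs,step):
    # obs: list of (cam, mask 0..1)
    def cost(p):
        return sum(np.abs(hullmask(n,model(*p))-m).sum() for n,m in obs)
    x0=np.array(x0,float);sim=np.vstack([x0]+[x0+d for d in np.diag(step)])
    r=minimize(cost,x0,method='Nelder-Mead',options=dict(initial_simplex=sim,xatol=1e-4,fatol=.05))
    return r.x,r.fun
E
python3 - <<'E'
from meas import *
t=cv2.imread('pics/top0.png');s=cv2.imread('pics/side0.png')
for nm,x0,L,W,us in[('bt',(.4905,.3512,np.radians(-45)),.156,.092,(231,156)),('lt',(.532,-.3435,np.radians(7)),.184,.064,(259,269))]:
    g=lambda a:(a[...,1]>75)
    mt=blob(t,pix('top',[*x0[:2],.01]),45,g);ms=blob(s,us,55,lambda a:a[...,1]>80)
    K=np.ones((5,5),np.uint8)
    o=[]
    for n,m in(('top',mt),('side',ms)):
        m=cv2.morphologyEx(m,cv2.MORPH_CLOSE,K);c,_=biggest(m);m[:]=0;cv2.drawContours(m,[c],-1,255,-1)
        o.append((n,cv2.morphologyEx(m,cv2.MORPH_OPEN,K)/255.))
    cv2.imwrite(f'pics/m_{nm}.png',np.hstack([255*o[0][1],255*o[1][1]])[:,:])
    for oo in([o[0]],[o[1]],o):
        x,f=fit(lambda x,y,a:box(x,y,a,L,W),x0,oo,[.01,.01,.1]);print(nm,x[:2].round(4),np.degrees(x[2]).round(1),round(f,1))
S=lambda img:img.max(-1)-img.min(-1)
for nm,uv in(('t',(220,224)),):
    print(S(t[214:236:2,208:234:2].astype(int)))
E
```

```text
bt [0.4918 0.3537] -45.2 122.9
bt [0.4912 0.3547] -45.6 1719.3
bt [0.4918 0.3533] -45.2 1846.5
lt [ 0.5323 -0.3452] 7.6 103.6
lt [ 0.5332 -0.3437] 7.5 218.0
lt [ 0.5337 -0.3446] 7.6 337.7
[[61 61 58 57 60 57 63 63 63 65 59 66 65]
 [58 61 62 64 61 61 63 64 64 64 65 64 59]
 [58 59 58 61 54 17  9 24 58 60 62 62 62]
 [57 57 53 50  8  8  8 11 13 62 53 63 62]
 [62 64 67 21  8  7  9  9  9 41 60 60 64]
 [54 58 59  8  8  9  8  8  9 17 58 57 57]
 [64 63 60  9  9  9  8  7  8 23 58 58 60]
 [61 59 59 53  9  9  9  8  9 48 60 65 67]
 [56 60 54 57 60 18 11 18 42 61 61 66 65]
 [59 60 58 59 55 59 64 66 68 69 69 68 66]
 [57 53 57 58 65 66 67 70 66 66 61 63 59]][ WARN:0@0.713] global loadsave.cpp:1063 imwrite_ Unsupported depth image for selected encoder is fallbacked to CV_8U.
```

Run:
```python
from meas import *
t=cv2.imread('pics/top0.png');s=cv2.imread('pics/side0.png')
sat=lambda a:(a.max(-1)-a.min(-1))<32
yel=lambda a:(a[...,2]>100)&(a[...,1]>70)&(a[...,0]<90)
for nm,x0,r,h,fn in[('tub',(.4434,-.0726),.033,.041,yel),('canL',(.451,.09),.017,.05,sat),('canU',(.651,.0734),.017,.05,sat)]:
    o=[]
    for n,i,rr in(('top',t,20 if nm=='tub' else 15),('side',s,17)):
        m=blob(i,pix(n,[*x0,h/2]),rr,fn);c,_=biggest(m);m[:]=0;cv2.drawContours(m,[c],-1,255,-1);o.append((n,m/255.))
    for oo in([o[0]],[o[1]],o):
        x,f=fit(lambda x,y:cyl(x,y,r,h),x0,oo,[.01,.01]);print(nm,x.round(4),round(f,1))
```

```text
tub [ 0.4446 -0.0725] 28.6
tub [ 0.4431 -0.0705] 178.8
tub [ 0.4439 -0.0721] 213.9
canL [0.4529 0.0932] 25.2
canL [0.4521 0.0945] 31.5
canL [0.4521 0.0931] 57.2
canU [0.6536 0.0754] 28.1
canU [0.6525 0.0799] 23.8
canU [0.6527 0.0761] 60.7
```

Tub look-alikes in the top view: (313,188), (323,236), (354,262) and (283,228). The last has the largest y (-0.072), so it is the robot's leftmost, and the close crop c1 confirms four identical yellow tubs with that one leftmost. For the canisters, (220,224) has a black lid and (228,150) a grey lid. The dark jars at (62,67) and (72,52) lie far outside the stock. The vials are at (260,199) and (296,149). The white end at (330,130) belongs to the lens.

The large pocket of the broad tray is its lower-left one. First move is the tub.

```bash
cat > act.py <<'E'
from meas import *
from scipy.spatial.transform import Rotation as Ro
BT=(.4918,.3535,np.radians(-45.2)); LT=(.533,-.3447,np.radians(7.6))
def ori(psi):
    c,s=np.cos(psi),np.sin(psi)
    return Ro.from_matrix(np.array([[c,s,0],[s,-c,0],[0,0,-1.]])).as_rotvec()
def go(x,y,z,psi):
    q0=np.array(bot.get_obs()['joint_pos']);best=None
    for k in(0,np.pi):
        q=bot.inverse_kinematics([x,y,z],ori(psi+k))
        if q is not None:
            d=np.abs(np.array(q)-q0).max()
            if best is None or d<best[0]: best=(d,psi+k)
    bot.move_ptp([x,y,z],ori(best[1]))
def pick(x,y,psi,z,force,zt=.17):
    go(x,y,zt,psi)
    hit=bot.move_linear([x,y,z],.15,force_limit=8)
    if hit: print('HIT descending',bot.get_obs()['ee_pos'])
    bot.grab(force);o=bot.get_obs();print('grip',round(o['gripper_width'],4),o['ee_pos'].round(4))
    bot.move_linear([x,y,zt],.15)
    o=bot.get_obs();print('lifted',round(o['gripper_width'],4),o['force'].round(2),round(o['t'],1))
def place(tr,px,psi,z,zt=.17):
    x=tr[0]+np.cos(tr[2])*px;y=tr[1]+np.sin(tr[2])*px
    go(x,y,zt,psi)
    bot.move_linear([x,y,z+.015],.15)
    hit=bot.move_linear([x,y,z-.002],.03,force_limit=3)
    o=bot.get_obs();print('down',hit,o['ee_pos'].round(4),o['force'].round(2))
    bot.release();bot.move_linear([x,y,zt],.2)
    print('t',round(bot.get_obs()['t'],1))
def shot(k,top=(85,110,410,275,2.4),side=(150,130,350,290,3.9)):
    for n,c in(('top',top),('side',side)):
        i=cv2.cvtColor(bot.capture(n),cv2.COLOR_RGB2BGR);cv2.imwrite(f'pics/{n}{k}.png',i);crop(i,*c,f'pics/{n}{k}c.png')
E
python3 - <<'E'
from act import *
# neighbour direction ~ -y-ish; jaws along x
pick(.4439,-.0721,np.radians(0),.038,25)
shot(1)
E
```

```text
grip 0.0635 [ 0.4448 -0.0724  0.0397]
lifted 0.0635 [ 0.48  0.78 -0.38] 4.8
```

View pics/side1c.png

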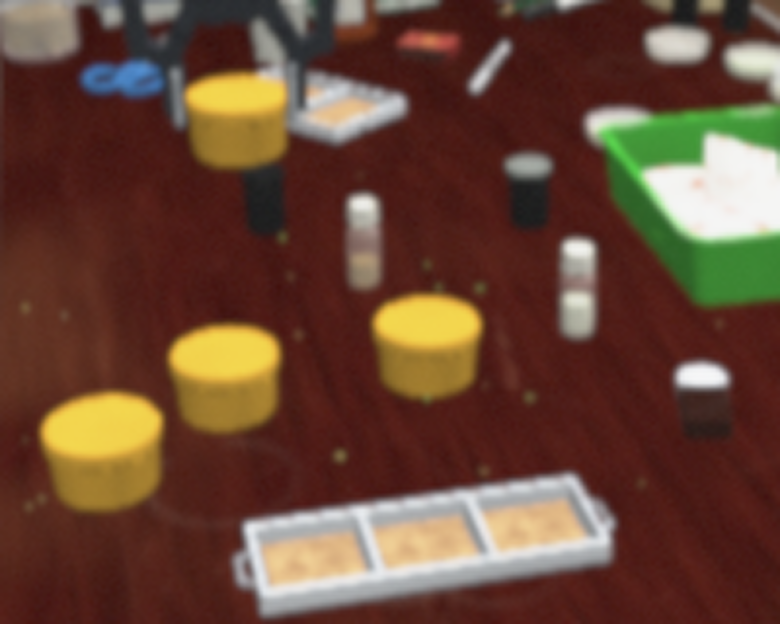

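View pics/top1c.png

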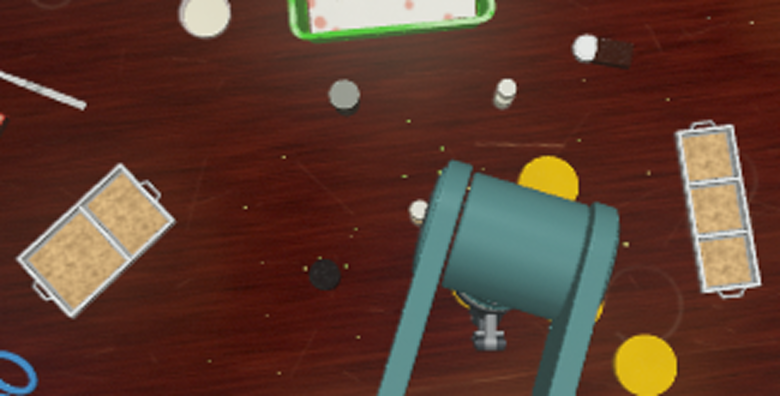

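Tub held upright between the fingers at side-crop pixel (237,120); the rest of the stock is undisturbed.

Run:
```python
from act import *
place(BT,-.032,BT[2]+np.pi/2,.041)
pick(.452,.0932,BT[2]+np.pi/2,.043,20)
shot(2,side=(150,100,350,260,3.9))
```

```text
down True [0.4693 0.3764 0.0427] [-0.22  0.09  3.25]
t 9.1
grip 0.0311 [0.4523 0.0932 0.0436]
lifted 0.0311 [0.17 0.38 0.05] 12.8
```

View pics/side2c.png

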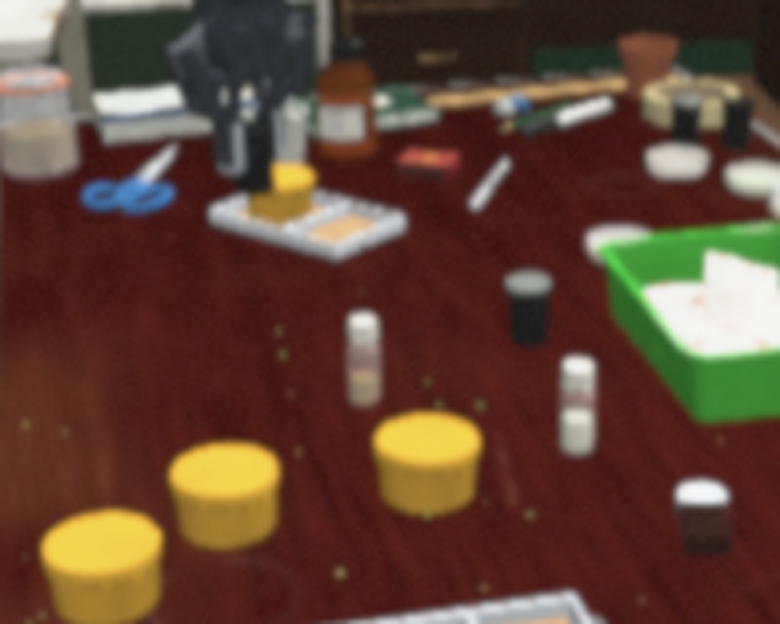

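View pics/top2c.png

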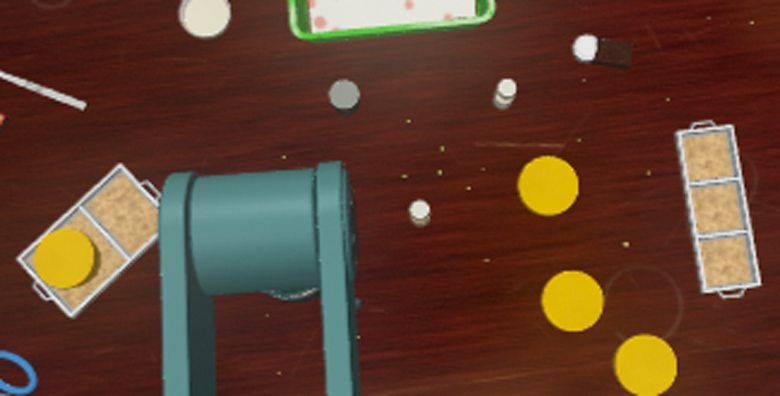

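Tub stands in the large pocket, at top-crop pixel (65,257); contact came at the floor height I expected. The black canister is held, just above the tub in the side crop at (252,165). Next, place it in the small pocket.

Run:
```python
from act import *
place(BT,.044,BT[2]+np.pi/2,.046)
go(.652,.0755,.17,np.pi/2)
shot(3,top=(85,150,185,250,6),side=(190,130,290,190,6))
```

```text
down True [0.523  0.3224 0.0466] [0.34 0.56 4.09]
t 16.6
```

View pics/top3c.png

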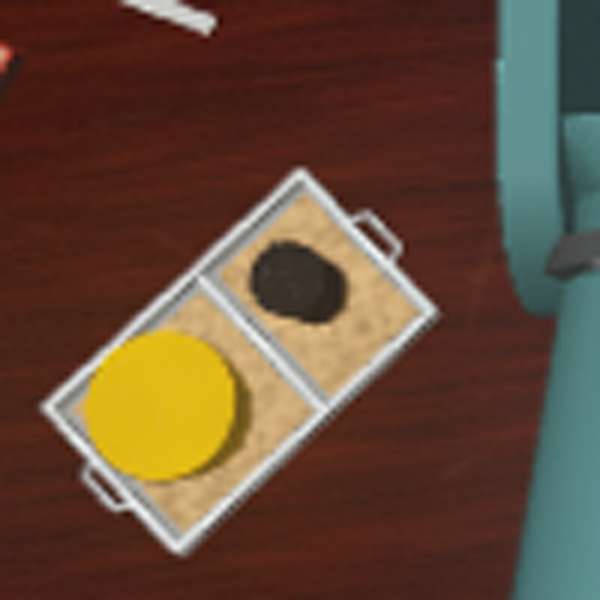

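View pics/side3c.png

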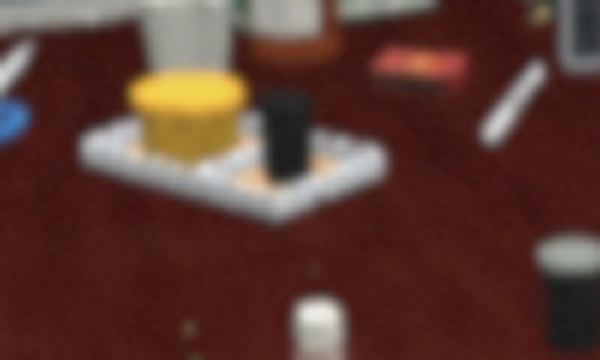

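Top crop: tub at (160,405) and canister at (298,283) both stand inside their pockets, and the side crop shows them upright. Next is the long tray.

Run:
```python
from act import *
pick(.652,.0755,np.pi/2,.043,20)
place(LT,0,LT[2]+np.pi/2,.046)
go(.5205,-.0112,.17,np.pi/2)
shot(4,top=(270,120,420,250,5),side=(190,210,330,300,5))
```

```text
grip 0.0314 [0.6524 0.0755 0.0437]
lifted 0.0316 [-1.06  0.93 -0.86] 20.6
down True [ 0.5332 -0.3449  0.0465] [-0.52 -0.57  4.43]
t 24.9
```

View pics/top4c.png

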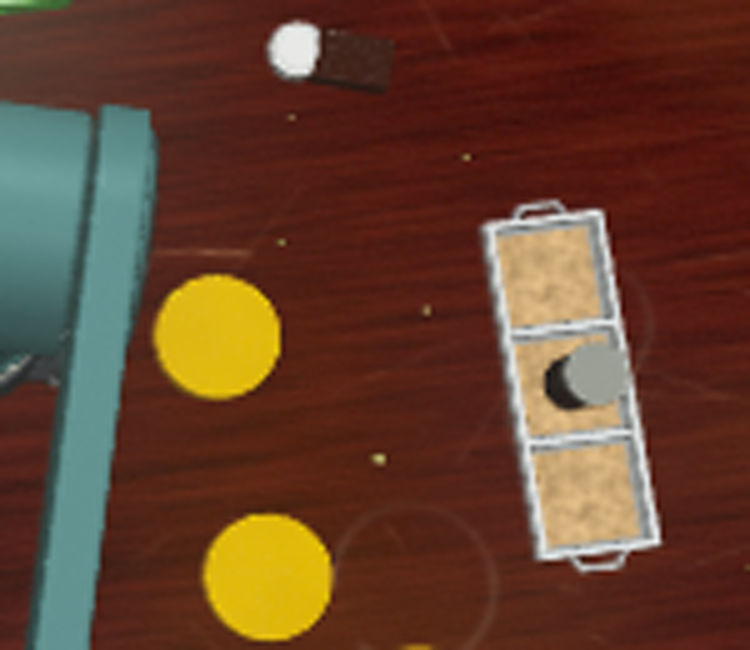

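View pics/side4c.png

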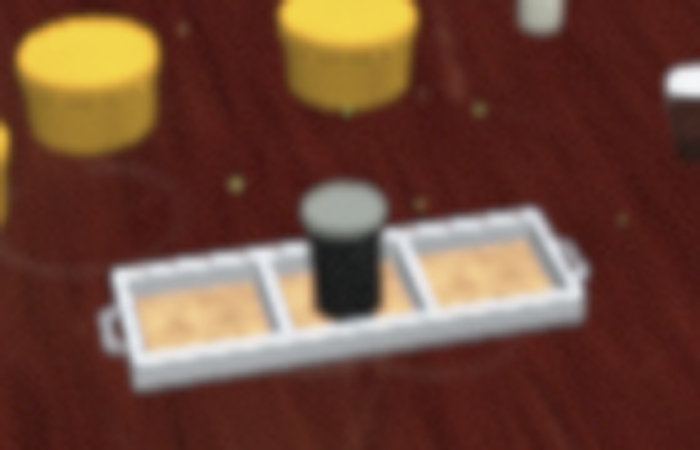

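Grey-lid canister stands upright in the middle pocket (top crop (597,375), base at side crop (347,295)). Now the vials.

Run:
```python
from act import *
pick(.5205,-.0112,np.pi/2,.042,20)
place(LT,-.06,LT[2]+np.pi/2,.045)
pick(.6548,-.1052,np.pi/2,.042,20)
place(LT,.06,LT[2]+np.pi/2,.045)
go(.45,.1,.25,np.pi/2)
shot(5,top=(270,120,420,250,5),side=(190,190,350,300,4.5))
```

```text
grip 0.0221 [ 0.5207 -0.0112  0.0424]
lifted 0.022 [-0.95  0.72 -0.89] 29.1
down True [ 0.4735 -0.3528  0.0453] [-1.  -0.6  3.3]
t 33.2
grip 0.0216 [ 0.655  -0.1051  0.0424]
lifted 0.0218 [ 0.33 -0.78 -0.68] 37.0
down True [ 0.5924 -0.3367  0.0454] [-0.04  0.21  3.56]
t 40.7
```

View pics/top5c.png

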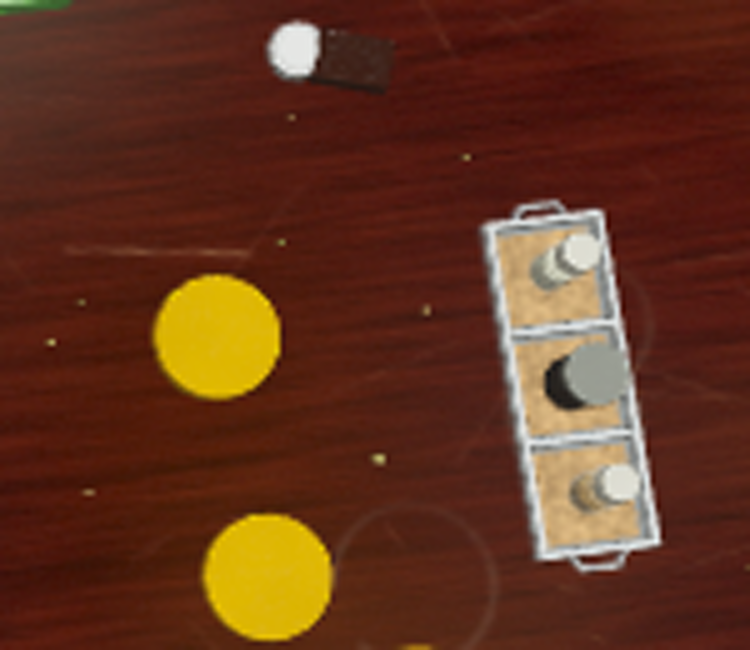

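View pics/side5c.png

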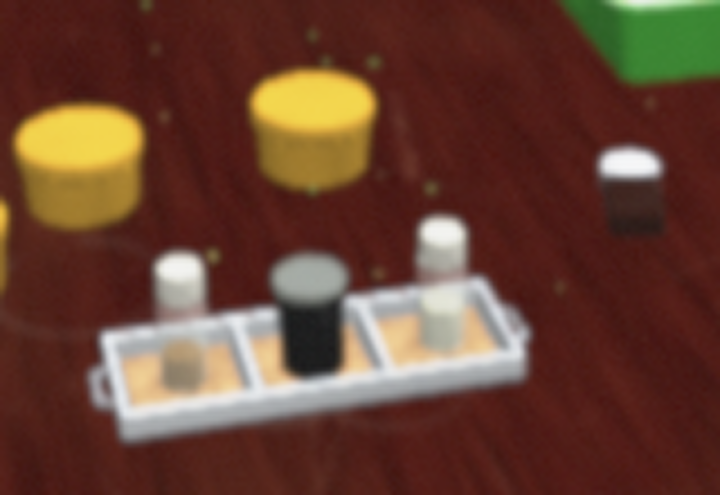

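View pics/side5.png

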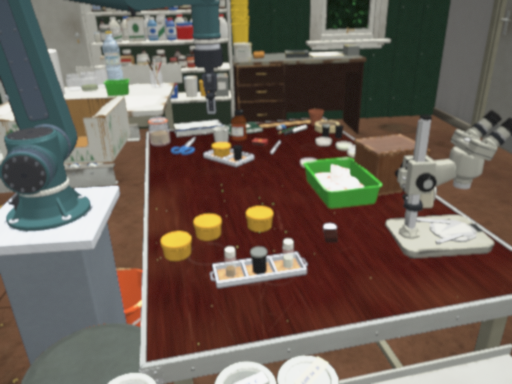

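View pics/top5.png

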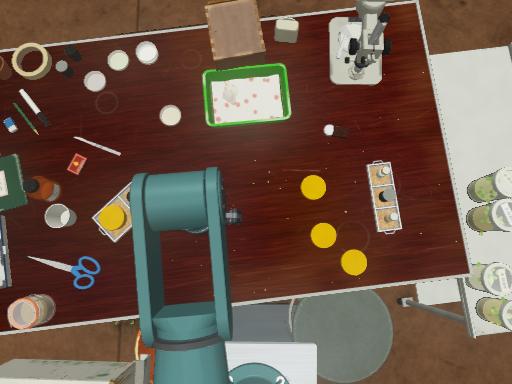

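All three items in the long tray stand upright (top crop (580,253), (597,375), (620,484)). The broad tray's tub and canister are still upright at side (221,149) and (238,154). The dish at (170,115) and the lens at (336,130) are at the same pixels as at the start. Handing in.

Run:
```python
from act import *
a,b=cv2.imread('pics/top0.png').astype(int),cv2.imread('pics/top5.png').astype(int)
for n,(u,v) in(('dish',(170,115)),('lens',(336,130))):print(n,'mean diff',np.abs(a-b)[v-14:v+15,u-16:u+17].mean().round(2))
bot.wait(.5);o=bot.get_obs();print(o['t'],o['force'].round(2),o['gripper_width'])
bot.close_job()
```

```text
dish mean diff 4.03
lens mean diff 2.43
43.025 [-0.64  0.25 -0.74] 0.08528375431415208
the job is handed in; nothing more can be done
```

Run:
```python
from meas import *
for f in('pics/top0.png','pics/top5.png'):
    i=cv2.imread(f);print(f,*[biggest(blob(i,uv,14,lambda a:a.min(-1)>110))[1].round(2) for uv in((170,115),(330,130))],i[100:104,185:190].mean().round(1),i[113:117,168:172].mean().round(1))
```

```text
the job is handed in; nothing more can be done
```

Run:
```python
import cv2,numpy as np
for f in('pics/top0.png','pics/top5.png'):
    i=cv2.imread(f)
    for u,v in((170,115),(330,130)):
        M=cv2.moments((i[v-14:v+15,u-14:u+15].min(-1)>110).astype(np.uint8),True);print(f,round(M['m10']/M['m00']+u-14,2),round(M['m01']/M['m00']+v-14,2))
```

```text
pics/top0.png 169.94 114.8
pics/top0.png 328.55 129.33
pics/top5.png 169.99 114.84
pics/top5.png 328.49 129.3
```

Both kits are made up and the job is handed in at about 43 s on the robot's clock.

**Broad tray:** I placed the leftmost yellow tub in the large pocket first, then the black-lid canister in the small pocket.

**Long tray:** the grey-lid canister went in the middle pocket, then one vial in each end pocket.

**Last checks:**
- **Placing:** each item touched down about 3 mm above its pick height, which matches the pocket floor. The pictures show all five upright in their pockets.
- **Robot:** the gripper is open and the arm stands clear of everything.
- **Final top view:** the arm hid the small pocket of the broad tray, so that canister was last confirmed from the side view and an earlier top view.
- **Bystanders:** the plain image difference around the dish (4.0) was higher than around the lens (2.4). Comparing centres afterwards showed both unmoved, to within 0.1 pixel.

No check failed.

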